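# Pin back the belt tensioner

## Task

Get the belt tensioner ready for a belt change: take the locking pin from its parking block, put it through the hole in the ear of the sprung idler arm, and with the pin draw the arm round against its spring until the pin drops into the lock hole of the steel quadrant underneath. Push it fully home and let go, so that it holds the arm back; feel for the hole with a light touch rather than forcing the pin, never let the arm snap back, and leave the motors and the wrench where they lie.

Things in the scene. Friction and masses are not known exactly. Their poses are not given: they have to be found in the camera images.
- pin: Loose steel locking pin, 70 to 120 g, at first upright in the parking block. Origin at the centre of its lower tip, z up along the pin. Oiled round shank 10 mm in diameter, 32 mm long (z 0 to 32 mm), tip chamfered 1.2 mm wide; above it a dark square grip 18 x 18 mm, 34 mm tall (z 32 to 66 mm, faces square to x and y), whose underside is the shoulder.
- park: Fixed black plastic parking block 50 x 50 x 30 mm, origin at the centre of its underside, standing on the table. A 12 mm hole, 24 mm deep, in the middle of its top holds the pin, whose shoulder then stands 8 mm above the block.
- tensioner: Fixed belt tensioner; origin on the arm's vertical pivot axis at table height, z up. Aluminium base plate 160 (x) x 260 (y) x 14 mm, centred on the origin. On it is clamped the steel quadrant, a flat bar 24 mm thick (see pivot). Contacts of the pin with ear and quadrant adding up to over 40 N spoil the parts; a push of 20 N on the pin can do that.
- ear_hole (a point): Centre of the hole in the arm's ear, at the ear's top face, 52 mm above the table, 85 mm from the pivot axis; moves with the arm, x points away from the pivot. Hole 11.5 mm in diameter, chamfer 1.5 mm, through the ear (36 long, 32 wide, 10 mm thick), then a 4 mm gap to the quadrant. With the shoulder down on the ear the pin's tip is 20 mm above the table, 18 mm deep in the quadrant.
- crank (a joint): Angle of the grey idler arm about its pivot: 0 at the rest stop, up to 0.9 rad, growing counter-clockwise seen from above. One end is the ear, the opposite end (75 mm from the pivot) has the black idler wheel, 58 mm across, top 77 mm above the table. A spring pulls it to 0: 0.18 N m plus 0.45 N m per rad, i.e. 2 N at the ear's hole at rest, 5 N at 0.5 rad. Hub bolt's top 62 mm above the table.
- motor_a: Bystander: small white geared motor, disc 40 mm in diameter and 22 mm tall with two ears and a brass shaft, loose on the table.
- motor_b: Bystander: a second motor like motor_a.
- wrench: Bystander: a steel wrench lying on the table.
- pivot (a point): Point on the pivot axis, 52 mm above the table. The quadrant's smooth top, 38 mm above the table, runs under the ear's whole path; its one lock hole (11.5 mm, chamfer 1 mm, through 24 mm) lies 85 mm from this axis. Its setting differs: the hole is under the ear's when the arm stands somewhere between 0.25 and 0.69 rad; it is not measured, but can be seen from above or felt.

How it is judged:
By the outcome, as a careful person would: the job done as asked, in the order asked, and still so for the second after the job is handed in, with the robot touching nothing.
It also fails if it takes over 72 s, if anything falls off the work surface, if the arm or the gripper's body presses on something with over 40 N, if the wrist force passes 120 N, or if a joint passes its speed limit or range.

## Robot

A 6-joint arm with a two-finger parallel gripper is mounted at the origin on the work surface. World frame = base frame: x ahead of the robot, y to its left, z up, the work surface at z = 0. Lengths are in m, angles in degrees, forces in N, time in s.
With the tool pointing down it reaches from about 0.325 to 0.925 m from the base axis. Payload 3.1 kg.
Tool frame: the origin (TCP) lies at the very end of the fingers, on their centre line; the grasp point (between the pads) lies 19 mm behind it; z points along the fingers, y is the line along which they close (so a half turn about z gives the same grasp; the last joint's range is limited). The gripper opens to 85 mm and grips with 20 to 120 N. Pads are 22 mm wide; open, the fingers measure 114 mm over their backs; the gripper's body (76 mm by 85 mm) begins 54 mm behind the grasp point. The pads swing forward as they close: fully open they stand 13 mm farther back than shut.
Start: joints at [60.321, 12.427, 92.441, -0, 75.132, -6.429], TCP at [0.247, 0.574, 0.231] pointing down, gripper open.
Joint ranges: [-157.48, 157.48], [-44.54, 120.13], [17.64, 146.25], [-64.5, 244.5], [7.68, 150.69], [-147.95, 147.95]. Speed limits (degrees/s): [159.86, 159.86, 180, 180, 180, 180].

## Interface

Orientations are given as [roll, pitch, yaw] about the fixed x, y, z axes, in that order (R = Rz(yaw) Ry(pitch) Rx(roll)).
In Python, from bench import manip, effector, capture, order, recognise gives the robot as it stands. Calls block until the motion is done:
- manip.goto(position, orientation): joint-space move of the TCP to a pose.
- manip.move_l(position, attitude=None, vel=0.15): straight line of the TCP; attitude=None keeps the orientation; vel is the mean speed in m/s.
- manip.move_j(angles): joint-space move.
- effector.set_gripper(opening, grasp_force=None): opening from 0.0 (shut) to 1.0 (fully open); grasp_force is the grip in N (None keeps the last); returns when the fingers have stopped.
- manip.hold(seconds).
- manip.ik(position, orientation): joint angles nearest the present ones, or None.
- manip.sense(): the state.
- capture(name): name is "side" or "top" or "wrist"; returns a dict with "frame" (420x560x3 uint8, blue, green, red), "range_z" (420x560 float32, m along the optical axis (not along the pixel's ray), 0 where there is no reading), "fx", "fy", "cx", "cy" (pixels), "distortion" ([k1, k2, p1, p2, k3] as OpenCV has them; the pictures are not rectified), "R" (3x3) and "t" (3): a world point X has camera coordinates R X + t; the wrist camera has in their place "tool_from_camera" (4x4, takes a point from camera to tool coordinates, whose origin is the TCP and whose axes are the flange's). Camera axes: x right, y down, z forward; pixel columns grow to the right and rows downward; lengths in m; the calibration is good to about 2 mm. A picture is of the moment at which its call begins: read the wrist's pose just before it.
A pose or a line that the arm cannot do raises manip.MotionError and nothing moves.
- order.job_done(): hands the job in; it is judged then, once.
Trained networks look in a picture, given as the dict that the camera call returned (one of the last four; its "shot" number tells which), for a name from the list of things; names that differ only in an ending like _2 or _b are one class to them, and where a whole thing is asked for, a point or a joint stands for the part that bears it (a point fixed in the world has none). Each returns a list of dicts, best first, with "score" (0 to 1); they miss things now and then, are a little off and sometimes report something else, mostly with a low value. They report only what shows in the picture. A call takes as long as a camera call.
- recognise(label, picture): "location" ([x, y, z] in m, in world coordinates, good to about 4 mm: the middle of the surface that is visible of it).
The state is a dict: "time": time; "joint_positions": joint angles; "dq": joint speeds; "joint_torque": joint torques, N m; "position": TCP position; "ee_rot": TCP orientation; "force": force on the tool from outside, world axes, zero at the start; "ft_torque": the same for the moment, N m; "width": opening from 0.0 (shut) to 1.0 (fully open); "grip_force": force on a finger pad.
Only numpy, scipy, OpenCV 4.12 (cv2) and the standard library are available. Lean on these libraries where they do the work, as an engineer would, in place of code of your own. Each camera call takes 0.05 s, during which the arm holds its last target. There are 200 camera calls.

## Working session

There is one attempt and no reset: what is moved stays moved. The work goes in short steps, each a Python script; the robot and the scene stay as the last script left them, time stands still between calls to the robot, and variables do not carry over. Pictures are saved under pics/ and viewed, at most 10 in all, crops included, and the job is handed in when it is done.

```bash
mkdir -p pics; ls; python3 - <<'E'
from bench import manip, effector, capture, order, recognise
import cv2, numpy as np
s=manip.sense(); print(s['time'],s['position'],s['ee_rot'],s['force'],s['width'])
for c in ("top","side"):
    p=capture(c); cv2.imwrite(f"pics/{c}0.png",p["frame"])
    print(c,[round(p[k],1) for k in("fx","fy","cx","cy")],p["distortion"],np.round(p["R"],3).tolist(),np.round(p["t"],3))
    for n in("pin","park","tensioner","ear_hole","crank","motor_a","wrench"):
        print(n,[(np.round(d["location"],3).tolist(),round(d["score"],2)) for d in recognise(n,p)[:3]])
E
```

```text
pics
0.0 [0.2462883  0.57355725 0.22996591] [-1.79864842e+02 -1.48926743e-02  1.56749841e+02] [-0.1797417   0.39772849  0.60979792] 0.9992139672524127
top [400.6, 400.6, 281.0, 213.6] [0.00347722 0.         0.         0.         0.        ] [[0.005, -1.0, 0.006], [-0.994, -0.006, -0.109], [0.109, -0.005, -0.994]] [0.017 0.599 0.952]
pin [([0.496, -0.224, 0.071], 0.43)]
park [([0.498, -0.224, 0.031], 0.6)]
tensioner [([0.541, 0.08, 0.014], 0.86)]
ear_hole [([0.543, 0.104, 0.058], 0.63)]
crank [([0.542, 0.1, 0.055], 0.58)]
motor_a [([0.654, -0.387, 0.021], 0.59), ([0.746, -0.194, 0.017], 0.51)]
wrench [([0.507, 0.416, 0.008], 0.68), ([0.748, -0.192, 0.017], 0.53)]
side [500.3, 500.3, 277.7, 214.9] [-0.1822235  0.         0.         0.         0.       ] [[0.73, -0.683, -0.013], [-0.53, -0.554, -0.642], [0.431, 0.476, -0.766]] [-0.413  0.359  1.206]
pin [([0.496, -0.238, 0.066], 0.65)]
park [([0.49, -0.237, 0.032], 0.54)]
tensioner [([0.528, 0.062, 0.013], 0.59)]
ear_hole [([0.534, 0.089, 0.053], 0.88)]
crank [([0.534, 0.091, 0.058], 0.82)]
motor_a [([0.74, -0.202, 0.021], 0.75), ([0.65, -0.392, 0.022], 0.71)]
wrench [([0.506, 0.41, 0.005], 0.87)]
```

View pics/top0.png

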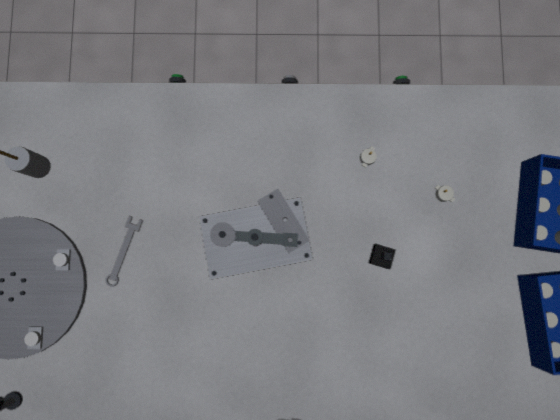

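View pics/side0.png

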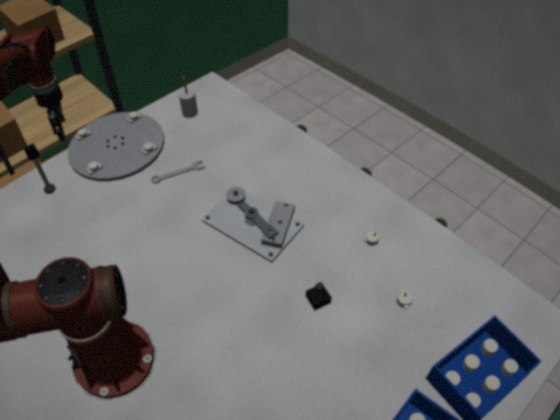

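The top view shows the idler wheel at (222,235), hub at (255,237), ear at (292,240), a dark spot that may be the lock hole at (285,218), and the pin in its block at (382,256). The side view agrees. Next I'll take a close look with the wrist camera at the tensioner and then at the park block.

```bash
cat > h.py <<'E'
from bench import manip, effector, capture, order, recognise
import cv2, numpy as np
from scipy.spatial.transform import Rotation as Ro
def rot(e): return Ro.from_euler('xyz',e,degrees=True).as_matrix()
def cam(p,s=None):   # world_from_camera R, t
    if "R" in p: return p["R"].T, -p["R"].T@p["t"]
    T=np.asarray(p["tool_from_camera"]); R=rot(s["ee_rot"])
    return R@T[:3,:3], R@T[:3,3]+s["position"]
def K(p): return np.array([[p["fx"],0,p["cx"]],[0,p["fy"],p["cy"]],[0,0,1]])
def px(p,s,u,v,z):   # pixel -> world on height z
    R,t=cam(p,s); n=cv2.undistortPoints(np.array([[[u,v]]],float),K(p),np.array(p["distortion"]))[0,0]
    d=R@np.array([n[0],n[1],1]); return t+d*(z-t[2])/d[2]
def look(target,h,yaw,name):
    """put the wrist camera over target at TCP height h, take a picture"""
    T=np.asarray(capture("wrist")["tool_from_camera"]); R=rot([180,0,yaw])
    o=R@T[:3,3]; a=R@T[:3,2]; t=np.array(target,float)
    c=np.array([0,0,h])+o; pos=t-(o+a*(t[2]-c[2])/a[2]); pos[2]=h
    manip.goto(list(pos),[180,0,yaw]); s=manip.sense(); p=capture("wrist")
    cv2.imwrite(f"pics/{name}.png",p["frame"]); np.save(f"pics/{name}.npy",np.array([p,s],dtype=object),allow_pickle=True)
    return p,s
E
python3 - <<'E'
from h import *
p=capture("wrist"); print(np.round(p["tool_from_camera"],3),p["fx"],p["distortion"])
for n,t,yaw in(("ten",[0.54,0.05,0.045],90),("prk",[0.496,-0.23,0.06],90)):
    p,s=look(t,0.26,yaw,n); print(n,s["time"],s["position"],s["ee_rot"],s["joint_positions"])
    for l in ("pin","park","tensioner","ear_hole","crank"):
        print(l,[(np.round(d["location"],4).tolist(),round(d["score"],2)) for d in recognise(l,p)[:2]])
E
```

```text
[[ 0.    -0.962 -0.274  0.069]
 [ 1.     0.     0.001  0.   ]
 [-0.001 -0.274  0.962 -0.143]
 [ 0.     0.     0.     1.   ]] 321.4635433856674 [-0.05464933  0.          0.          0.          0.        ]
ten 2.9583 [0.53932952 0.08365968 0.25995064] [-1.79992674e+02 -2.10539445e-02  9.00760981e+01] [1.43651429e+00 1.43217606e+00 1.01462469e+02 2.17703652e-02
 7.71121795e+01 1.35555788e+00]
pin []
park []
tensioner [([0.5401, 0.0947, 0.0109], 0.62)]
ear_hole [([0.54, 0.122, 0.0572], 0.92)]
crank [([0.5407, 0.1139, 0.0557], 0.55)]
prk 4.4167 [ 0.49563837 -0.20133714  0.25996818] [ 1.79985476e+02 -4.55864307e-02  9.00311185e+01] [-2.96533427e+01  6.31433688e-02  1.02844936e+02  4.80076544e-02
  7.71018825e+01 -2.96951757e+01]
pin [([0.6355, -0.4093, 0.0177], 0.71), ([0.4966, -0.2263, 0.0734], 0.7)]
park [([0.4955, -0.2183, 0.0308], 0.59)]
tensioner [([0.5446, -0.0282, 0.0103], 0.89)]
ear_hole [([0.5361, -0.0176, 0.0474], 0.7)]
crank [([0.5342, -0.0194, 0.0514], 0.66)]
```

```bash
python3 - <<'E'
import cv2
a=cv2.imread("pics/ten.png");cv2.imwrite("pics/ten2.png",cv2.resize(a,(798,598)) )
E
```

```text
(no output)
```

View pics/ten.png

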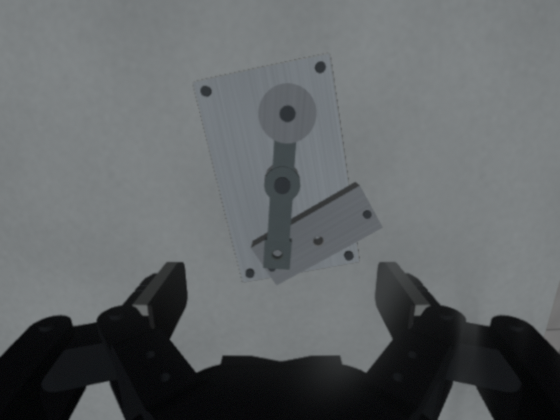

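View pics/prk.png

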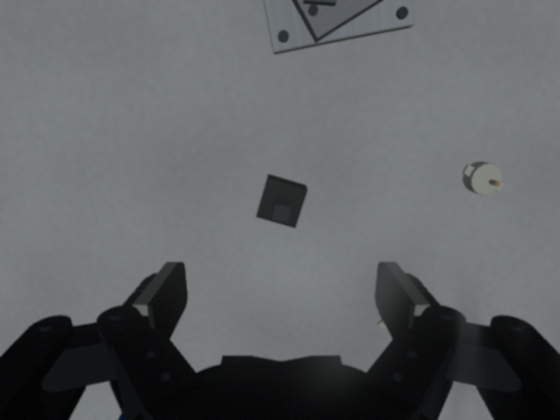

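The wrist view of the tensioner shows the hub at (282,185), ear hole at (277,254), and lock hole at (318,240). The park view shows the block at about (282,201) with the pin grip at about (282,213). I'll enlarge both with more contrast and get the numbers.

```bash
python3 - <<'E'
from h import *
out=[]
for n,(u,v) in(("ten",(245,165)),("prk",(240,155))):
    a=cv2.imread(f"pics/{n}.png")
    c=a[v:v+120,u:u+80] if n=="prk" else a[v:v+120,u:u+80]
    c=cv2.normalize(c.astype(float)**(.7 if n=="prk" else 1),None,0,255,cv2.NORM_MINMAX).astype(np.uint8)
    out.append(cv2.resize(c,None,fx=5,fy=5,interpolation=cv2.INTER_CUBIC))
cv2.imwrite("pics/crops.png",np.hstack(out))
p,s=np.load("pics/prk.npy",allow_pickle=True)
R,t=cam(p,s); v,u=np.mgrid[150:260,230:340]; z=p["range_z"][150:260,230:340]
n=cv2.undistortPoints(np.stack([u.ravel(),v.ravel()],1).astype(float)[:,None],K(p),np.array(p["distortion"]))[:,0]
P=np.c_[n*z.reshape(-1,1),z.ravel()]@R.T+t
for lo,hi,l in((.062,.085,"pin"),(.02,.04,"park")):
    m=(P[:,2]>lo)&(P[:,2]<hi); print(l,m.sum(),np.median(P[m],0)); r=cv2.minAreaRect((P[m,:2]*1000).astype(np.float32)); print(r)
p,s=np.load("pics/ten.npy",allow_pickle=True)
for l,a in dict(hub=(282,185,.062),ear=(277,254,.052),lock=(318,240,.038),wheel=(287,114,.077),b1=(206,91,.014),b2=(320,67,.014),b3=(250,272,.014),b4=(348,256,.014)).items(): print(l,px(p,s,*a)[:2].round(4))
E
```

```text
pin 298 [ 0.49649199 -0.22685489  0.07175561]
((496.3681945800781, -227.99229431152344), (18.41632652282715, 18.049503326416016), 79.72176361083984)
park 1360 [ 0.49650701 -0.22168663  0.02988437]
((496.27728271484375, -228.27984619140625), (50.84862518310547, 50.08338928222656), 73.43010711669922)
hub [0.5412 0.0851]
ear [5.355e-01 4.000e-04]
lock [0.5851 0.0127]
wheel [0.5458 0.1586]
b1 [0.4538 0.1854]
b2 [0.5838 0.2112]
b3 [ 0.4991 -0.0423]
b4 [ 0.6283 -0.019 ]
```

View pics/crops.png

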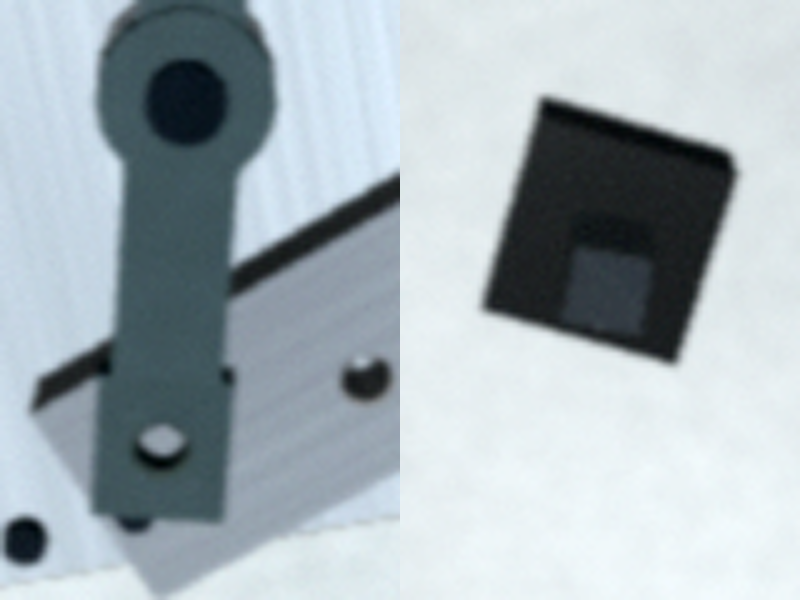

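The estimates are consistent. The pivot is at about (0.541, 0.0847), the ear lies at −93.8° and the lock hole at −58.7°, both with a radius of about 85 mm. That puts the lock at about 0.614 rad. Now I'll grasp the pin and carry it over the ear.

```bash
cat >> h.py <<'E'
PIV=np.array([.5411,.0848]); A=[180,0,81]
def st(tag=""):
    s=manip.sense(); print(tag,round(s["time"],2),"p",np.round(s["position"],4),"F",np.round(s["force"],2),"M",np.round(s["ft_torque"],2),"w",round(s["width"],3),"g",round(s["grip_force"],1)); return s
E
python3 - <<'E'
from h import *
p,s=np.load("pics/ten.npy",allow_pickle=True)
for l,a in dict(hub=(282.4,185.2,.062),ear=(277.4,253.6,.052),lock=(318.2,240.2,.038)).items(): print(l,px(p,s,*a)[:2].round(4))
x,y=.4964,-.2280
effector.set_gripper(0.5,50)
manip.goto([x,y,.12],A); manip.move_l([x,y,.039],vel=.12); st("down")
effector.set_gripper(0,50); st("grip")
manip.move_l([x,y,.044],vel=.03); st("lift5")
manip.move_l([x,y,.13],vel=.15); st("lift")
manip.goto([.5355,.0004,.11],A); manip.hold(.2); s=st("above")
p=capture("wrist"); a=p["frame"]; np.save("pics/w.npy",np.array([p,s],dtype=object),allow_pickle=True)
c=a[150:330,180:380]; c=cv2.normalize(c.astype(float)**.7,None,0,255,cv2.NORM_MINMAX).astype(np.uint8)
cv2.imwrite("pics/above.png",cv2.resize(c,None,fx=3.3,fy=3.3,interpolation=cv2.INTER_CUBIC))
E
```

```text
hub [0.5416 0.0849]
ear [0.536  0.0009]
lock [0.5853 0.0124]
down 6.66 p [ 0.4974 -0.2285  0.0401] F [-0.42 -0.1   0.4 ] M [-0.02  0.01  0.04] w 0.503 g 0.0
grip 6.99 p [ 0.4973 -0.2286  0.0402] F [-0.28  0.32  3.86] M [0.05 0.09 0.02] w 0.202 g 49.3
lift5 7.31 p [ 0.4962 -0.2279  0.0439] F [ 0.25 -0.24 -0.63] M [ 0.03  0.06 -0.06] w 0.2 g 48.8
lift 8.03 p [ 0.4956 -0.2275  0.1291] F [-0.32  0.18 -0.27] M [ 0.01  0.02 -0.01] w 0.201 g 49.0
above 9.16 p [ 0.5358 -0.0011  0.1102] F [ 0.52 -0.09  0.01] M [-0.02 -0.06 -0.01] w 0.203 g 48.9
```

View pics/above.png

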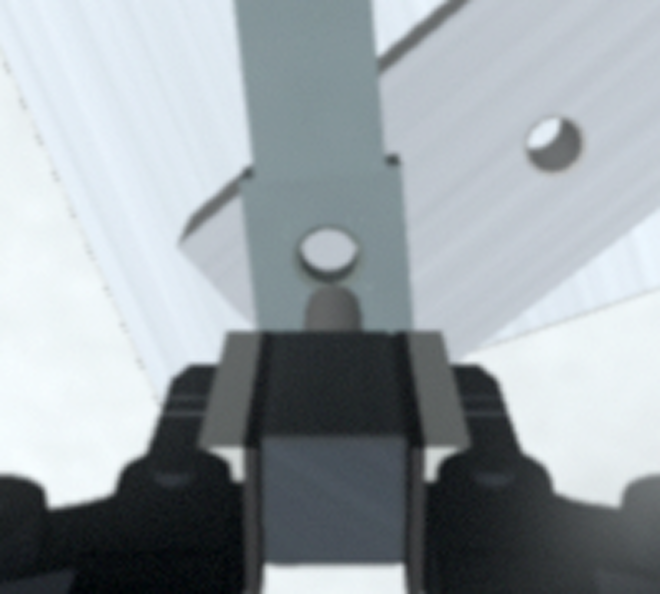

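The pin is held upright. Its tip is just below the ear hole in the picture, the ear hole is at crop (328,253), and the lock hole at (555,143). Computing positions from this view.

```bash
python3 - <<'E'
from h import *
p,s=np.load("pics/w.npy",allow_pickle=True)
f=lambda u,v,z:px(p,s,u/3.3+180-.35,v/3.3+150-.35,z)[:2].round(4)
t=s["position"][2]-.034
print("tcp",s["position"].round(4))
print("ear",f(328,253,.052),"lock",f(555,143,.038),"pin top",f(335,500,t+.066),"tip far edge",f(332,285,t), "top far/near",f(335,436,t+.066),f(335,563,t+.066))
print("shoulder far edge", f(335,331,t+.032))
for i in range(3):
    manip.hold(.1); st()
E
```

```text
tcp [ 0.5358 -0.0011  0.1102]
ear [0.5355 0.0007] lock [0.5851 0.0124] pin top [5.367e-01 2.000e-04] tip far edge [0.5366 0.0028] top far/near [0.538  0.0085] [ 0.5353 -0.0084]
shoulder far edge [0.5379 0.0073]
 9.31 p [ 0.5357 -0.0006  0.1102] F [ 0.16  0.05 -0.61] M [ 0.01 -0.05  0.01] w 0.201 g 48.9
 9.41 p [ 5.356e-01 -2.000e-04  1.101e-01] F [-0.48  0.94 -0.27] M [0.03 0.03 0.01] w 0.199 g 48.9
 9.51 p [5.355e-01 1.000e-04 1.101e-01] F [ 1.07 -0.88 -0.64] M [0.01 0.   0.04] w 0.201 g 48.9
```

```bash
cat >> h.py <<'E'
OFF=.0342   # TCP height above pin tip
def F(n=4):
    v=[]
    for _ in range(n): manip.hold(.02); v.append(manip.sense()["force"])
    return np.mean(v,0)
E
python3 - <<'E'
from h import *
x,y=.5353,.0008
manip.move_l([x,y,.058+OFF],A,vel=.06); manip.hold(.4); st("pre"); b=F(8); print("bias",b.round(2))
np.save("pics/bias.npy",b)
for z in np.arange(.056,.0399,-.002):
    manip.move_l([x,y,z+OFF],A,vel=.03); f=F()-b; print(round(z,3),f.round(2),(manip.sense()["position"]-[x,y,z+OFF]).round(4))
    if abs(f[2])>5 or np.hypot(*f[:2])>6: print("STOP"); break
st()
E
```

```text
pre 10.36 p [0.5355 0.0008 0.0925] F [-0.61  0.1   0.09] M [0.05 0.04 0.02] w 0.202 g 48.9
bias [-0.33 -0.1  -1.01]
0.056 [0.37 0.42 0.24] [-0.0001  0.     -0.0002]
0.054 [0.44 0.2  0.57] [-0.0001  0.     -0.0001]
0.052 [ 0.2   0.08 -0.29] [-0.0001 -0.     -0.0001]
0.05 [ 0.41 -0.92  0.58] [-0.0001 -0.0001 -0.0001]
0.048 [ 0.14 -1.6  -0.55] [-0.0002 -0.0003 -0.0002]
0.046 [ 0.5  -3.12 -0.64] [-0.0002 -0.0002 -0.0002]
0.044 [-0.06 -3.28 -0.84] [-0.0001 -0.0002 -0.0002]
0.042 [-0.21 -3.97 -0.61] [-0.0001 -0.0002 -0.0002]
0.04 [-1.14 -4.87 -0.03] [-0.0001 -0.0002 -0.0002]
 13.34 p [0.5352 0.0006 0.074 ] F [-1.63 -4.79 -1.11] M [-1.04  0.19  0.05] w 0.203 g 49.1
```

```bash
cat > drag.py <<'E'
from h import *
b=np.load("pics/bias.npy"); z=.040+OFF
P=np.array([.5353,.0008])
for i in range(8):
    P[1]-=.0004; manip.move_l([*P,z],A,vel=.01); f=F()-b
    print("centre",P.round(4),f.round(2))
    if f[1]>-.8: break
r=np.hypot(*(P-PIV)); ph=np.arctan2(*(P-PIV)[::-1]); lock=np.arctan2(.0124-PIV[1],.5853-PIV[0])
print("r",r,"ph",ph,"lock",lock,lock-ph)
while ph<lock-.065:
    ph=min(ph+.03,lock-.06); u=np.array([np.cos(ph),np.sin(ph)]); q=PIV+r*u
    manip.move_l([*q,z],A,vel=.03); f=F(3)-b; fr=f[:2]@u; ft=f[:2]@[-u[1],u[0]]
    print(round(ph,3),"r",round(r,5),"fr %.2f ft %.2f fz %.2f"%(fr,ft,f[2]))
    if abs(fr)>.8: r+=np.clip(1e-4*fr,-4e-4,4e-4)
    if np.linalg.norm(f)>13: print("STOP"); break
st(); np.save("pics/polar.npy",[r,ph,lock])
E
python3 drag.py
```

```text
centre [5.353e-01 4.000e-04] [-0.91 -3.79 -0.05]
centre [0.5353 0.    ] [-0.28 -2.33 -0.25]
centre [ 5.353e-01 -4.000e-04] [ 0.33 -0.22  0.24]
r 0.08539718964930872 ph -1.6387665772045357 lock -1.0226940015471733 0.6160725756573624
-1.609 r 0.0854 fr 0.51 ft -1.66 fz 0.87
-1.579 r 0.0854 fr 0.13 ft -1.89 fz 0.06
-1.549 r 0.0854 fr 0.54 ft -2.31 fz -0.59
-1.519 r 0.0854 fr 0.43 ft -2.26 fz 0.18
-1.489 r 0.0854 fr 0.60 ft -1.95 fz 0.22
-1.459 r 0.0854 fr 0.70 ft -2.81 fz 0.32
-1.429 r 0.0854 fr -0.48 ft -2.56 fz -0.03
-1.399 r 0.0854 fr -0.08 ft -3.10 fz 0.11
-1.369 r 0.0854 fr 0.25 ft -3.19 fz 0.04
-1.339 r 0.0854 fr 0.10 ft -3.00 fz 0.36
-1.309 r 0.0854 fr -0.52 ft -3.06 fz -0.01
-1.279 r 0.0854 fr -0.45 ft -3.41 fz 0.15
-1.249 r 0.0854 fr -0.64 ft -3.77 fz 0.05
-1.219 r 0.0854 fr -0.94 ft -4.00 fz 0.56
-1.189 r 0.0853 fr -0.64 ft -3.90 fz 0.31
-1.159 r 0.0853 fr 0.37 ft -3.93 fz 0.65
-1.129 r 0.0853 fr -0.01 ft -4.00 fz -0.33
-1.099 r 0.0853 fr -0.36 ft -4.45 fz 0.17
-1.083 r 0.0853 fr -0.79 ft -5.02 fz 0.44
 19.99 p [0.5809 0.0094 0.0742] F [-5.7  -1.43  0.05] M [-0.38  0.99 -0.07] w 0.202 g 49.0
```

The drag went cleanly. Now I'll touch down lightly and sweep for the hole.

```bash
cat > feel.py <<'E'
from h import *
b=np.load("pics/bias.npy"); r,ph,lock=np.load("pics/polar.npy")
def go(ph,z,v=.01):
    u=np.array([np.cos(ph),np.sin(ph)]); manip.move_l([*(PIV+r*u),z],A,vel=v); f=F()-b
    return f[:2]@u, f[:2]@[-u[1],u[0]], f[2]
z=.040+OFF; fz=0
while fz<2 and z>.034+OFF:
    z-=.0004; fr,ft,fz=go(ph,z); 
print("contact z-OFF",round(z-OFF,4),"fr %.2f ft %.2f fz %.2f"%(fr,ft,fz))
if fz>=2:
  while ph<lock+.06:
    ph+=.008; fr,ft,fz=go(ph,z)
    print(round(ph-lock,3),round(z-OFF,4),"fr %.2f ft %.2f fz %.2f zp %.4f"%(fr,ft,fz,manip.sense()["position"][2]-OFF))
    if fz<.8:   # perhaps over the hole: try deeper
        d=0
        while d<.0024 and fz<2.5:
            d+=.0006; fr,ft,fz=go(ph,z-d)
        print("  probe",round(z-d-OFF,4),"fr %.2f ft %.2f fz %.2f"%(fr,ft,fz))
        if fz<2.5: z-=d; print("IN"); break
        while fz>2.5: d-=.0003; fr,ft,fz=go(ph,z-d)
        z-=d
    elif fz>4: z+=.0002
st(); np.save("pics/polar2.npy",[r,ph,lock,z])
E
python3 feel.py
```

```text
contact z-OFF 0.0372 fr -0.64 ft -4.99 fz 2.73
-0.052 0.0372 fr -0.70 ft -5.44 fz 3.41 zp 0.0379
-0.044 0.0372 fr -1.49 ft -5.36 fz 2.78 zp 0.0379
-0.036 0.0372 fr -1.06 ft -4.86 fz 1.99 zp 0.0377
-0.028 0.0372 fr -1.11 ft -5.38 fz 1.74 zp 0.0376
-0.02 0.0372 fr -1.48 ft -4.56 fz 1.35 zp 0.0375
-0.012 0.0372 fr -1.12 ft -4.96 fz 1.82 zp 0.0375
-0.004 0.0372 fr -1.04 ft -4.86 fz 1.13 zp 0.0374
0.004 0.0372 fr -1.27 ft -5.04 fz 1.34 zp 0.0374
0.012 0.0372 fr -1.55 ft -5.10 fz 1.23 zp 0.0374
0.02 0.0372 fr -0.94 ft -5.27 fz 2.03 zp 0.0373
0.028 0.0372 fr -1.31 ft -6.37 fz 2.54 zp 0.0373
0.036 0.0372 fr -0.85 ft -7.93 fz 3.29 zp 0.0372
0.044 0.0372 fr -0.58 ft -8.67 fz 3.35 zp 0.0372
0.052 0.0372 fr -0.68 ft -9.70 fz 3.89 zp 0.0371
0.06 0.0372 fr -0.92 ft -11.29 fz 5.10 zp 0.0371
 26.96 p [0.5874 0.0132 0.0713] F [-10.26  -6.02   4.33] M [-1.05  1.99  0.01] w 0.202 g 49.7
```

The tangential force rises past +0.02 rad, so the tip is caught against the hole's far wall. I'll go back toward the middle and lower it.

```bash
cat > ins.py <<'E'
import feelgo
E
python3 - <<'E'
from h import *
b=np.load("pics/bias.npy"); r,ph,lock,z=np.load("pics/polar2.npy")
def go(ph,z,v=.01):
    u=np.array([np.cos(ph),np.sin(ph)]); manip.move_l([*(PIV+r*u),z],A,vel=v); f=F()-b
    return f[:2]@u, f[:2]@[-u[1],u[0]], f[2]
for d in (.044,.028,.012): fr,ft,fz=go(lock+d,z); print(d,"fr %.2f ft %.2f fz %.2f"%(fr,ft,fz))
ph=lock+.012
for i in range(24):
    z-=.0005; fr,ft,fz=go(ph,z); s=manip.sense()
    print(round(ph-lock,3),"r",round(r,5),round(z-OFF,4),"fr %.2f ft %.2f fz %.2f zp %.4f"%(fr,ft,fz,s["position"][2]-OFF))
    if fz>6: z+=.001; print("back"); break
    if abs(fr)>1: r+=np.clip(1e-4*fr,-2e-4,2e-4)
    e=ft+5.2          # beyond the spring
    if abs(e)>1.2: ph+=np.clip(1e-4*e,-2e-4,2e-4)/.085
np.save("pics/polar2.npy",[r,ph,lock,z]); st()
E
```

```text
0.044 fr -1.12 ft -8.41 fz 2.51
0.028 fr -0.16 ft -6.39 fz 0.62
0.012 fr -0.41 ft -5.53 fz -0.39
0.012 r 0.0853 0.0369 fr -0.62 ft -4.99 fz 0.86 zp 0.0369
0.012 r 0.0853 0.0364 fr -0.47 ft -5.11 fz 1.43 zp 0.0365
0.012 r 0.0853 0.0359 fr -0.70 ft -5.68 fz 1.88 zp 0.0361
0.012 r 0.0853 0.0354 fr -0.75 ft -5.64 fz 2.56 zp 0.0356
0.012 r 0.0853 0.0349 fr -1.12 ft -6.28 fz 1.83 zp 0.0350
0.012 r 0.08519 0.0344 fr -0.78 ft -6.29 fz 1.74 zp 0.0345
0.012 r 0.08519 0.0339 fr -0.83 ft -6.11 fz 1.79 zp 0.0340
0.012 r 0.08519 0.0334 fr -0.15 ft -6.24 fz 1.55 zp 0.0334
0.012 r 0.08519 0.0329 fr -0.85 ft -6.25 fz 1.98 zp 0.0329
0.012 r 0.08519 0.0324 fr -0.06 ft -6.46 fz 1.93 zp 0.0324
0.011 r 0.08519 0.0319 fr -0.37 ft -6.38 fz 1.59 zp 0.0319
0.011 r 0.08519 0.0314 fr -0.89 ft -5.89 fz 1.93 zp 0.0314
0.011 r 0.08519 0.0309 fr -0.85 ft -6.26 fz 1.85 zp 0.0310
0.011 r 0.08519 0.0304 fr -0.64 ft -6.46 fz 1.44 zp 0.0304
0.009 r 0.08519 0.0299 fr -0.60 ft -5.69 fz 1.67 zp 0.0300
0.009 r 0.08519 0.0294 fr -0.60 ft -6.52 fz 1.62 zp 0.0295
0.007 r 0.08519 0.0289 fr -0.04 ft -5.82 fz 1.60 zp 0.0290
0.007 r 0.08519 0.0284 fr -0.99 ft -5.86 fz 1.75 zp 0.0285
0.007 r 0.08519 0.0279 fr -0.74 ft -5.74 fz 1.80 zp 0.0280
0.007 r 0.08519 0.0274 fr -0.54 ft -5.97 fz 1.39 zp 0.0275
0.007 r 0.08519 0.0269 fr -0.82 ft -5.93 fz 1.86 zp 0.0270
0.007 r 0.08519 0.0264 fr -0.63 ft -5.94 fz 1.82 zp 0.0265
0.007 r 0.08519 0.0259 fr -0.47 ft -6.54 fz 1.68 zp 0.0260
0.006 r 0.08519 0.0254 fr -0.79 ft -6.15 fz 1.87 zp 0.0255
 35.62 p [0.5856 0.012  0.0597] F [-5.91 -2.75  0.89] M [-0.52  1.02  0.02] w 0.205 g 49.4
```

It's in. Now I'll push to the shoulder, hand the spring load over to the quadrant, release, and check.

```bash
python3 - <<'E'
from h import *
b=np.load("pics/bias.npy"); r,ph,lock,z=np.load("pics/polar2.npy")
def go(ph,z,v=.015):
    u=np.array([np.cos(ph),np.sin(ph)]); manip.move_l([*(PIV+r*u),z],A,vel=v); f=F()-b
    return f[:2]@u, f[:2]@[-u[1],u[0]], f[2]
while z>.0165+OFF:
    z-=.001 if z-OFF>.0225 else .0004; fr,ft,fz=go(ph,z); zp=manip.sense()["position"][2]-OFF
    print(round(z-OFF,4),"fr %.2f ft %.2f fz %.2f zp %.4f"%(fr,ft,fz,zp))
    if fz>6.5: break
for i in range(10):
    ph-=.0003/.085; fr,ft,fz=go(ph,z); print("unload",round(ph-lock,3),"fr %.2f ft %.2f fz %.2f"%(fr,ft,fz))
    if ft>-1: break
np.save("pics/polar2.npy",[r,ph,lock,z]); st()
E
```

```text
0.0244 fr -0.44 ft -5.60 fz 1.35 zp 0.0244
0.0234 fr 0.14 ft -5.39 fz 1.12 zp 0.0234
0.0224 fr -0.72 ft -5.82 fz 1.03 zp 0.0224
0.022 fr -0.39 ft -6.07 fz 1.66 zp 0.0221
0.0216 fr -0.36 ft -6.07 fz 1.88 zp 0.0217
0.0212 fr -0.55 ft -6.28 fz 1.87 zp 0.0213
0.0208 fr -0.90 ft -5.83 fz 1.69 zp 0.0209
0.0204 fr -0.40 ft -6.25 fz 1.68 zp 0.0205
0.02 fr -0.69 ft -6.45 fz 2.02 zp 0.0202
0.0196 fr -0.88 ft -7.14 fz 3.89 zp 0.0201
0.0192 fr -1.46 ft -7.72 fz 5.82 zp 0.0202
0.0188 fr -1.95 ft -7.85 fz 7.63 zp 0.0201
unload 0.002 fr -1.75 ft -7.20 fz 7.03
unload -0.001 fr -1.82 ft -6.90 fz 6.53
unload -0.005 fr -1.88 ft -5.89 fz 6.22
unload -0.008 fr -1.79 ft -5.85 fz 5.81
unload -0.012 fr -2.39 ft -4.87 fz 5.63
unload -0.015 fr -2.41 ft -5.29 fz 5.28
unload -0.019 fr -1.81 ft -4.90 fz 4.75
unload -0.022 fr -1.65 ft -5.14 fz 5.08
unload -0.026 fr -1.65 ft -4.71 fz 5.09
unload -0.029 fr -1.82 ft -4.35 fz 4.50
 42.58 p [0.5844 0.011  0.0543] F [-5.06 -0.48  3.02] M [-0.12  0.96 -0.01] w 0.205 g 49.8
```

```bash
python3 - <<'E'
from h import *
b=np.load("pics/bias.npy"); r,ph,lock,z=np.load("pics/polar2.npy")
for i in range(7):
    ph-=.0005/.085; u=np.array([np.cos(ph),np.sin(ph)]); manip.move_l([*(PIV+r*u),z],A,vel=.015); f=F()-b
    ft=f[:2]@[-u[1],u[0]]; print(round(ph-lock,3),"fr %.2f ft %.2f fz %.2f"%(f[:2]@u,ft,f[2]),manip.sense()["position"].round(4))
    if ft>-1.2: break
np.save("pics/polar2.npy",[r,ph,lock,z])
E
```

```text
-0.035 fr -2.38 ft -3.28 fz 6.50 [0.5842 0.0109 0.0543]
-0.041 fr -2.82 ft -2.35 fz 6.54 [0.5842 0.0108 0.0543]
-0.047 fr -2.86 ft -0.28 fz 6.57 [0.5841 0.0108 0.0543]
```

```bash
python3 - <<'E'
from h import *
effector.set_gripper(.5); s=st("open"); x,y,z=s["position"]
manip.move_l([x,y,z+.11],A,vel=.12); p0,s=look([.57,.03,.06],.24,81,"fin"); st()
for c in("wrist","top"):
    p=p0 if c=="wrist" else capture(c)
    for l in("pin","ear_hole","crank"): print(c,l,[(np.round(d["location"],4).tolist(),round(d["score"],2)) for d in recognise(l,p)[:1]])
a=p0["frame"][100:300,170:400]; a=cv2.normalize(a.astype(float)**.7,None,0,255,cv2.NORM_MINMAX).astype(np.uint8)
cv2.imwrite("pics/fin2.png",cv2.resize(a,None,fx=3,fy=3,interpolation=cv2.INTER_CUBIC))
R,t=cam(p0,s); v,u=np.mgrid[100:300,170:400]; zz=p0["range_z"][100:300,170:400]
n=cv2.undistortPoints(np.stack([u.ravel(),v.ravel()],1).astype(float)[:,None],K(p0),np.array(p0["distortion"]))[:,0]
P=np.c_[n*zz.reshape(-1,1),zz.ravel()]@R.T+t
m=(P[:,2]>.0805)&(P[:,2]<.1)&(np.hypot(P[:,0]-.585,P[:,1]-.012)<.03); print("pin top",m.sum(),np.median(P[m],0).round(4))
E
```

```text
open 43.9 p [0.5822 0.0099 0.0527] F [-0.22  0.42 -0.45] M [-0.05 -0.05  0.02] w 0.501 g 0.0
 45.51 p [0.5724 0.052  0.2392] F [0.31 0.25 0.22] M [-0.02 -0.03  0.01] w 0.498 g 0.0
wrist pin [([0.5822, 0.015, 0.0848], 0.74)]
wrist ear_hole [([0.5248, 0.1218, 0.0576], 0.97)]
wrist crank [([0.5251, 0.1172, 0.0554], 0.71)]
top pin []
top ear_hole [([0.5221, 0.1303, 0.0642], 0.66)]
top crank [([0.5237, 0.1249, 0.0643], 0.95)]
pin top 334 [0.5825 0.0115 0.086 ]
```

View pics/fin2.png

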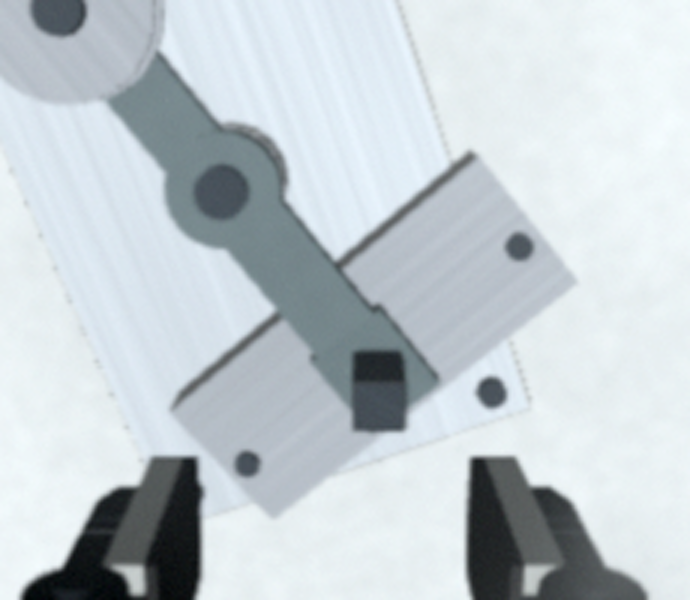

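The picture shows the pin seated on the ear at about (380,390) and the arm held back. The pin's top is at 86 mm, as expected with the shoulder down, and the gripper is clear.

```bash
python3 -c "
from bench import order
print(order.job_done())"
```

```text
the job is handed in; nothing more can be done
None
```

The job is handed in: the pin is fully home through the ear and quadrant, holding the arm back at about 0.6 rad, with the gripper clear and the motors and wrench never approached, at about 46 s on the robot's clock.

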